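Shut the seized bench gas tap

TASK

The gas tap on the bench was left open and its black handwheel has seized. Break the wheel loose clockwise (seen from above) with a short, firm twist, then turn it on down lightly until you feel the needle meet its seat, nip it up snug without forcing it, and let go of the closed tap. The seat is soft plastic, so do not run into it hard or overtighten it; leave the things standing round the tap where they are.

Things in the scene. Friction and masses are not known exactly. Their poses are not given: they have to be found in the camera images.
- tap: Gas tap, fixed: white flange 62 mm across, pedestal, body and bonnet, steel gland nut, black handwheel on top; 137 mm high. Origin: centre of the flange's underside, on the wheel's upright axis; z up; a steel barbed nozzle reaches 77 mm out along -x at 68 mm height. Below the wheel, down to 90 mm height, all lies within 17 mm of the axis. The needle and its soft seat are inside and cannot be seen.
- tap_wheel_grip (a point): Point on the axis of the black ribbed handwheel, half-way up its rim. The wheel is round, 50 mm in diameter, rim 117 to 137 mm above the bench, with a steel disc and a short raised mark on top; it turns about the upright axis and neither rises nor sinks. z up; x turns with the wheel, towards the mark.
- tap_wheel (a joint): Wheel angle, rad, growing clockwise from above (closing); about 0 at the start. Stuck up to 0.5: takes up to 0.75 N m. Past 0.6 it turns freely, under 0.1 N m. Somewhere between 1.2 and 2.4 the needle meets the seat; then torque climbs by about 0.9 N m per rad. Snug is 0.22 to 0.48 N m, best 0.35; more marks the seat. Let go, the wheel springs back up to 0.5 and stays seated.
- vial_4: Small lidded vial, 12 mm across and 32 mm high, standing near the tap; origin under its centre.
- vial_5: Another such vial near the tap; origin under its centre.
- beaker_100: Glass beaker, 55 mm across and 69 mm high, standing near the tap; origin under its centre.
There are look-alikes about, which are no part of the job. Leave any red look-alike of the tap alone.

How it is judged (in metres and radians):
On the way, in this order (a step that is already met when the one before it is completed fails the run):
1. the handwheel is broken loose and turned clockwise past its stuck place (value of joint tap_wheel above 0.65 rad), for 0.1 s.
2. the needle is nipped up snug on its seat (contact force between tap_wheel and tap_seat above 9.5 N), for 0.1 s.
At the end, for the whole second after the job is handed in: The tap is shut: the needle still bears on its seat (over 2 N at the seat, after having been nipped up with over 9.5 N, which is 0.22 N m on the wheel), the wheel stands still and has been let go (contact force between tap_wheel and tap_seat above 2 N and value of joint tap_wheel above 1.1 rad and velocity of joint tap_wheel between -0.05 and 0.05 rad/s); the robot touches nothing.
It fails at once if the soft seat is overloaded: more than 28 N at the seat, which is 0.5 N m on the wheel (contact force between tap_wheel and tap_seat above 28 N).
It fails at once if a vial or the beaker by the tap is knocked or pushed more than 20 mm (distance of any of vial_4, vial_5, beaker_100 from where it was at the start of the episode above 0.02 m).
It also fails if it takes over 61 s, if anything falls off the work surface, if the arm or the gripper's body presses on something with over 40 N, if the wrist force passes 120 N, or if a joint passes its speed limit or range.

ROBOT

A 6-joint arm with a two-finger parallel gripper is mounted at the origin on a cart in front of the work surface, level with it; the furniture and walls round the work are solid. World frame = base frame: x ahead of the robot, y to its left, z up, the work surface at z = 0. Lengths are in m, angles in degrees, forces in N, time in s.
With the tool pointing down it reaches from about 0.25 to 0.725 m from the base axis. Payload 9.7 kg.
Tool frame: the origin (TCP) lies midway between the tips of the shut fingers; the grasp point (between the pads) lies 19 mm behind it; z points along the fingers, y is the line along which they close (so a half turn about z gives the same grasp; the last joint's range is limited). The gripper opens to 85 mm and grips with 20 to 120 N. Pads are 22 mm wide; open, the fingers measure 114 mm over their backs; the gripper's body (76 mm by 85 mm) begins 54 mm behind the grasp point. The pads swing forward as they close: fully open they stand 13 mm farther back than shut.
Start: joints at [71.448, 4.979, 10.078, 95.1, 0, 90], TCP at [0.175, 0.521, 0.231] pointing down, gripper open.
Joint ranges: [-179.16, 179.16], [-48.56, 103.87], [-65.8, 70.77], [-126.05, 130.52], [-82.76, 87.17], [-180, 180]. Speed limits (degrees/s): [127.2, 127.2, 147.25, 180, 180, 180].

INTERFACE

Orientations are given as [roll, pitch, yaw] about the fixed x, y, z axes, in that order (R = Rz(yaw) Ry(pitch) Rx(roll)).
In Python, from workcell import bot gives the robot as it stands. The module is installed in compiled form; this text tells all that it offers.
- The arm moves only by the tool send_rows, never from a script. Its argument "moves" is one flat list of numbers, 7 for each row, row after row: the shift along the world's x, y, z normalised to -1 to 1, where 1 is 0.025 m, then the turn, a rotation vector about the world's x, y, z normalised to -1 to 1, where 1 is 0.15 rad, then the closure, from -1 (fully open) to 1 (shut), so that 0 is half open. A call has 1 to 8 rows; each row shifts and turns the commanded pose from where the row before left it; what a row does not reach is not made up. A row lasts 1/8 s, in which the tool goes at most 62.5 mm and 10.7 degrees, less where a joint would pass 70% of its speed; a pose out of reach is approached as far as the arm can. A call with a number of a shift or a turn outside -1 to 1 is refused whole. A call with a gripper value outside its range is refused whole. The fingers move at their own pace and stop on an object; "squeeze" is the grip in N (left out, the last holds). Time passes only in rows, so rows that do not move let the fingers close. It gives the time, the measured TCP pose, the force, the opening and the grip force at its end, in the units of the state.
- bot.get_obs(): the state, without advancing time (a new reading comes with each control period).
- bot.camera(name): name is "scene" or "top" or "wrist"; returns a dict with "color" (420x560x3 uint8, red, green, blue), "camera_matrix" (3x3 intrinsics, pixels), "D" ([k1, k2, p1, p2, k3] as OpenCV has them; the pictures are not rectified), "R" (3x3) and "t" (3): a world point X has camera coordinates R X + t. Camera axes: x right, y down, z forward; pixel columns grow to the right and rows downward; lengths in m; the calibration is good to about 2 mm. A picture is of the moment at which its call begins. There is no depth.
- bot.job_done(): hands the job in; it is judged then, once.
Trained networks look in the newest picture that a camera, given by its name, has taken for a name from the list of things; names that differ only in an ending like _2 or _b are one class to them, and where a whole thing is asked for, a point or a joint stands for the part that bears it (a point fixed in the world has none). Each returns a list of dicts, best first, with "p" (0 to 1); they miss things now and then, are a little off and sometimes report something else, mostly with a low value. They report only what shows in the picture. A call takes as long as a camera call. They do not tell look-alikes from the thing itself.
- bot.boxes_of(camera, query): "extent" ([left, top, right, bottom] in pixels, round what is visible of it).
- bot.trace(camera, query): "region" (420x560 bool, what is visible of it) and "extent" ([left, top, right, bottom] in pixels, round what is visible of it).
- bot.landmark_of(camera, query): "pixel" ([column, row] in pixels: a listed point, or the origin of a listed thing).
The state is a dict: "time": time; "q": joint angles; "qd": joint speeds; "joint_efforts": joint torques, N m; "ee_pos": TCP position; "tcp_rot": TCP orientation; "wrist_force": force on the tool from outside, world axes, zero at the start; "torque": the same for the moment, N m; "opening": finger opening in m; "grasp_force": force on a finger pad.
Only numpy, scipy, OpenCV 4.12 (cv2) and the standard library are available. Lean on these libraries where they do the work, as an engineer would, in place of code of your own. Each camera call takes 0.05 s, during which the arm holds its last target. There are 200 camera calls.

## Working session

There is one attempt and no reset: what is moved stays moved. The work goes in short steps, Python scripts to look and compute and a tool call to move; the robot and the scene stay as the last step left them, time stands still between calls to the robot, and variables do not carry over. Pictures are saved under pics/ and viewed, at most 10 in all, crops included, and the job is handed in when it is done.

Besides the shell and the picture viewer there is one more tool, called after ">>>" as name(argument=value, ...), one argument or row to a line, values as JSON. send_rows: Moves the arm, as the interface text tells. Its arguments: {"type":"object","properties":{"moves":{"type":"array"},"squeeze":{"type":"number"}},"required":["moves"]}

```bash
mkdir -p pics
cat > h.py <<'E'
import numpy as np, cv2
from workcell import bot
def snap(n,f=None):
    c=bot.camera(n)
    if f: cv2.imwrite('pics/'+f,c['color'][:,:,::-1])
    return c
def onz(c,px,z):
    u=cv2.undistortPoints(np.array([[px]],float),np.array(c['camera_matrix']),np.array(c['D'],float))[0,0]
    R=np.array(c['R']);t=np.array(c['t']);d=R.T@[u[0],u[1],1];o=-R.T@t
    return o+d*(z-o[2])/d[2]
def ray(c,px):
    a=onz(c,px,0.);b=onz(c,px,.1);d=b-a;return a,d/np.linalg.norm(d)
E
python3 - <<'E'
from h import *
cs={n:snap(n,n+'1.png') for n in('scene','top')}
a=np.hstack([cv2.imread('pics/scene1.png'),cv2.imread('pics/top1.png')])
print(bot.get_obs())
for n in cs:
  for q,z in(('tap_wheel_grip',.127),('tap',0),('vial_4',0),('beaker_100',0)):
    for r in bot.landmark_of(n,q): print(n,q,round(r['p'],2),np.round(r['pixel']),onz(cs[n],r['pixel'],z).round(3))
E
```

```text
{'time': 0.1, 'q': array([7.14477598e+01, 5.00786290e+00, 1.00395146e+01, 9.50977010e+01,
       1.32692882e-04, 9.00000961e+01]), 'qd': array([-0.00630584, -0.04230499,  0.16229948,  0.09369018, -0.05697908,
        0.02276868]), 'joint_efforts': array([-6.00324674e-04, -5.21563518e+01,  4.65653586e+01,  1.61524129e-02,
       -1.28087540e-04, -1.72147949e-06]), 'ee_pos': array([0.17493236, 0.52123993, 0.23065944]), 'tcp_rot': array([-1.79933951e+02, -1.32582041e-04,  1.61447664e+02]), 'wrist_force': array([-0.02500282,  0.00473564,  0.33299453]), 'torque': array([ 0.02652249, -0.0139841 , -0.02978531]), 'grasp_force': 0.0, 'opening': 0.08508172034489102}
scene tap_wheel_grip 0.9 [324. 198.] [0.531 0.096 0.127]
scene tap_wheel_grip 0.84 [300. 139.] [0.646 0.22  0.127]
scene tap_wheel_grip 0.68 [229. 232.] [0.377 0.178 0.127]
scene tap 0.96 [235. 279.] [0.38  0.178 0.   ]
scene tap 0.89 [319. 247.] [0.53  0.094 0.   ]
scene tap 0.58 [300. 188.] [0.644 0.213 0.   ]
scene tap 0.53 [322. 197.] [0.651 0.16  0.   ]
scene vial_4 0.61 [283. 243.] [0.498 0.155 0.   ]
scene vial_4 0.56 [264. 248.] [0.467 0.177 0.   ]
scene vial_4 0.25 [323. 198.] [0.649 0.157 0.   ]
scene beaker_100 0.57 [347. 212.] [0.643 0.097 0.   ]
top tap_wheel_grip 0.92 [312. 199.] [0.538 0.101 0.127]
top tap_wheel_grip 0.64 [270. 294.] [0.38  0.182 0.127]
top tap 0.94 [274. 297.] [0.383 0.178 0.   ]
top tap 0.6 [249. 171.] [0.64  0.215 0.   ]
top tap 0.56 [309. 214.] [0.542 0.1   0.   ]
top tap 0.32 [284. 237.] [0.499 0.153 0.   ]
top vial_4 0.53 [283. 235.] [0.502 0.154 0.   ]
top vial_4 0.43 [279. 252.] [0.468 0.165 0.   ]
top beaker_100 0.75 [307. 169.] [0.637 0.098 0.   ]
```

View pics/scene1.png

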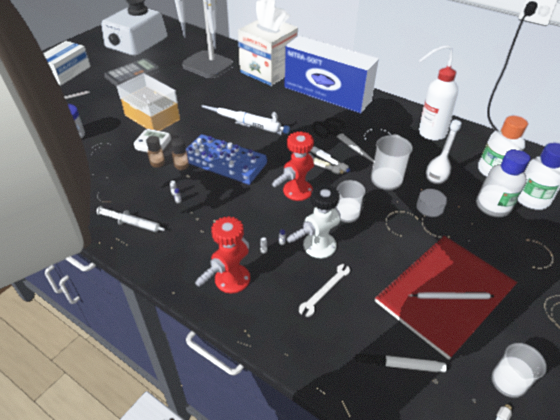

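View pics/top1.png

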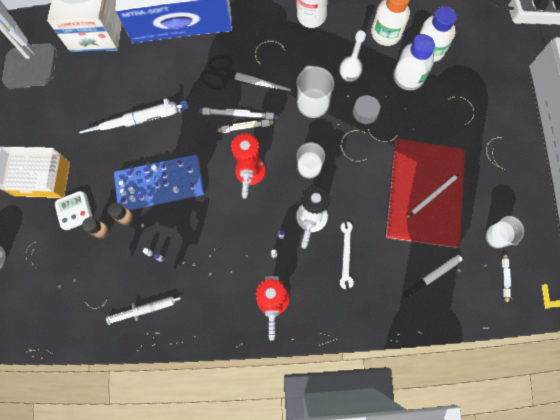

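The white tap with the black wheel shows at about (318,199) in the scene picture and (316,199) in the top one, which puts it near (0.535, 0.098). The two other taps are red. The beaker is behind it at about (0.64, 0.098), and the vials are at (0.50, 0.155) and (0.467, 0.17). I'll move above the tap at the present height.

>>> send_rows(
  moves=[0.85,-1,0,0,0,0,-1,0.85,-1,0,0,0,0,-1,0.85,-1,0,0,0,0,-1,0.85,-1,0,0,0,0,-1,0.85,-1,0,0,0,0,-1,0.85,-1,0,0,0,0,-1,0.85,-1,0,0,0,0,-1,0.85,-1,0,0,0,0,-1],
)

```text
time: 1.5
ee_pos: [0.3456, 0.3205, 0.2314]
tcp_rot: [180.0, 0.0, 161.4]
wrist_force: [0.6, 1.1, -0.5]
opening: 0.0851
grasp_force: 0.0
```

>>> send_rows(
  moves=[0.85,-1,0,0,0,0,-1,0.85,-1,0,0,0,0,-1,0.85,-1,0,0,0,0,-1,0.85,-1,0,0,0,0,-1,0.85,-1,0,0,0,0,-1,0.85,-1,0,0,0,0,-1,0.85,-1,0,0,0,0,-1,0.85,-1,0,0,0,0,-1],
)

```text
time: 2.5
ee_pos: [0.5156, 0.1205, 0.2314]
tcp_rot: [180.0, 0.0, 161.4]
wrist_force: [-0.1, 0.3, 0.0]
opening: 0.0853
grasp_force: 0.0
```

Run:
```python
from h import *
c=snap('wrist','w1.png')
o=bot.get_obs();print(o['time'],o['q'].round(2),o['ee_pos'],o['tcp_rot'],o['torque'])
for q,z in(('tap_wheel_grip',.127),('tap',0),('vial_4',0),('beaker_100',0)):
    for r in bot.landmark_of('wrist',q): print(q,round(r['p'],2),np.round(r['pixel']),onz(c,r['pixel'],z).round(4))
```

```text
2.55 [ 1.291e+01  2.290e+00  7.200e+00  9.489e+01 -7.000e-02  3.155e+01] [0.51740104 0.11822621 0.23081848] [-1.79948471e+02  5.59895894e-02  1.61356687e+02] [-0.18397184  0.08714079  0.0253499 ]
tap_wheel_grip 0.97 [250. 240.] [0.5337 0.0945 0.127 ]
tap_wheel_grip 0.8 [409. 303.] [0.6406 0.2145 0.127 ]
tap_wheel_grip 0.72 [295.   7.] [0.3789 0.1834 0.127 ]
tap_wheel_grip 0.55 [302. 125.] [0.4553 0.1662 0.127 ]
tap 0.72 [259. 202.] [0.5357 0.0967 0.    ]
tap 0.71 [288.  46.] [0.3798 0.1848 0.    ]
tap 0.6 [369. 246.] [0.6399 0.2161 0.    ]
vial_4 0.5 [302. 122.] [0.4611 0.177  0.    ]
vial_4 0.43 [296. 161.] [0.5017 0.1566 0.    ]
beaker_100 0.66 [281. 268.] [ 0.6353  0.0941 -0.    ]
```

View pics/w1.png

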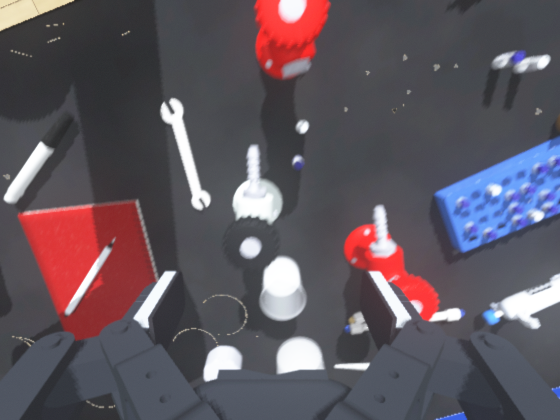

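The wrist view shows the black wheel at (250,240) and the beaker beyond it, with nothing tall nearby; position estimates agree on (0.535, 0.096). q6 rises as the tool turns clockwise, so I'll wind back counter-clockwise first, then go down.

>>> send_rows(
  moves=[0.1,-0.12,0,0,0,1,-1,0.1,-0.12,0,0,0,1,-1,0.1,-0.12,0,0,0,1,-1,0.1,-0.12,0,0,0,1,-1,0.1,-0.12,0,0,0,1,-1,0.1,-0.13,0,0,0,1,-1,0.1,-0.13,0,0,0,1,-1,0.1,-0.13,0,0,0,1,-1],
)

```text
time: 3.75
ee_pos: [0.5345, 0.0976, 0.2316]
tcp_rot: [-180.0, 0.0, -129.4]
wrist_force: [0.3, -0.1, 0.6]
opening: 0.0854
grasp_force: 0.0
```

>>> send_rows(
  moves=[0,0,-1,0,0,0,-1,0,0,-1,0,0,0,-1,0,0,-1,0,0,0,-1,0,0,-1,0,0,0,-1,0,0,-0.5,0,0,0,-1,0,0,-0.5,0,0,0,-1,0,0,0,0,0,0,-1],
)

```text
time: 4.62
ee_pos: [0.5346, 0.0968, 0.1059]
tcp_rot: [180.0, -0.0, -129.8]
wrist_force: [0.4, 0.0, -0.3]
opening: 0.0852
grasp_force: 0.0
```

Run:
```python
from h import *
c=snap('wrist','w2.png')
o=bot.get_obs();print(o['time'],o['q'].round(2),o['ee_pos'],o['tcp_rot'],o['torque'])
for r in bot.landmark_of('wrist','tap_wheel_grip'): print(round(r['p'],2),np.round(r['pixel']),onz(c,r['pixel'],.127).round(4))
```

```text
4.675 [ 10.26   3.46  -5.31  81.22  -0.   -39.95] [0.53500275 0.09680778 0.1065849 ] [-1.79992784e+02  8.46341935e-03 -1.29789363e+02] [-0.0095987  -0.04297787 -0.01276509]
0.59 [268. 296.] [0.5355 0.0959 0.127 ]
```

View pics/w2.png

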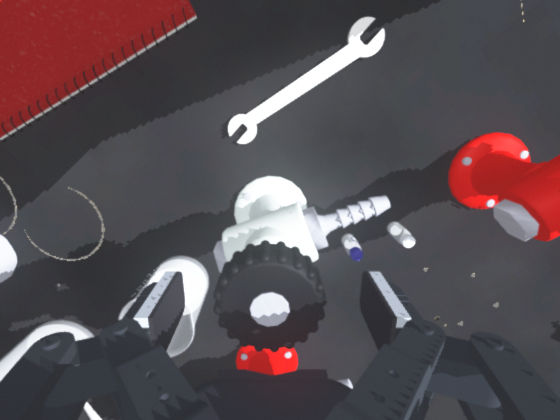

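The wheel, centred at (270,300), sits midway between the pads at (160,305) and (390,300), and the estimate agrees to 1 mm. Now I'll close on it.

>>> send_rows(
  moves=[0,0,0,0,0,0,1,0,0,0,0,0,0,1,0,0,0,0,0,0,1,0,0,0,0,0,0,1,0,0,0,0,0,0,1,0,0,0,0,0,0,1,0,0,0,0,0,0,1,0,0,0,0,0,0,1],
  squeeze=80,
)

```text
time: 5.72
ee_pos: [0.5357, 0.0963, 0.1074]
tcp_rot: [-179.9, 0.1, -129.8]
wrist_force: [1.0, -2.9, 5.8]
opening: 0.0479
grasp_force: 81.8
```

Run:
```python
from h import *
o=bot.get_obs();print(o)
```

```text
{'time': 5.725, 'q': array([ 1.02191041e+01,  3.42791248e+00, -5.26006728e+00,  8.11925087e+01,
       -4.81989560e-02, -3.99614216e+01]), 'qd': array([-0.00242294,  0.03366486,  0.02394992,  0.07963895,  0.05365279,
       -0.02596109]), 'joint_efforts': array([ 1.28317874e+00, -4.75628901e+01,  4.39241052e+01,  7.86392321e-02,
        7.98285864e-01,  2.99958384e-02]), 'ee_pos': array([0.53572228, 0.09633246, 0.10736865]), 'tcp_rot': array([-1.79886298e+02,  6.06460566e-02, -1.29819464e+02]), 'wrist_force': array([ 1.00452115, -2.89636347,  5.78502348]), 'torque': array([-0.58377619, -0.2268883 ,  0.04316988]), 'grasp_force': 81.77945137023926, 'opening': 0.047884340040051154}
```

>>> send_rows(
  moves=[0,0,0,0,0,-1,1,0,0,0,0,0,-1,1,0,0,0,0,0,-1,1,0,0,0,0,0,-1,1,0,0,0,0,0,-1,1,0,0,0,0,0,0,1,0,0,0,0,0,0,1],
)

```text
time: 6.6
ee_pos: [0.5357, 0.0961, 0.1074]
tcp_rot: [-179.9, 0.1, -172.8]
wrist_force: [0.5, -3.5, 5.7]
opening: 0.0481
grasp_force: 82.9
```

```bash
cat > s.py <<'E'
from h import *
o=bot.get_obs();print(o['time'],'q6',o['q'][5].round(2),'yaw',o['tcp_rot'][2].round(2),'T',o['torque'].round(3),'F',o['wrist_force'].round(1),'e',o['joint_efforts'][5].round(3),o['grasp_force'])
E
python3 s.py
```

```text
6.6 q6 3.03 yaw -172.82 T [-0.728 -0.386 -0.109] F [ 0.5 -3.5  5.7] e -0.096 82.92207956314087
```

>>> send_rows(
  moves=[0,0,0,0,0,-0.6,1,0,0,0,0,0,-0.6,1,0,0,0,0,0,-0.6,1,0,0,0,0,0,-0.2,1],
  squeeze=40,
)

```text
time: 7.1
ee_pos: [0.5359, 0.0957, 0.1074]
tcp_rot: [-179.9, 0.2, 169.9]
wrist_force: [1.9, -6.0, 5.6]
opening: 0.0479
grasp_force: 82.8
```

Run:
```python
from s import *
c=snap('wrist','w3.png')
```

```text
7.1 q6 20.3 yaw 169.89 T [-1.377 -0.319  0.076] F [ 1.9 -6.   5.6] e 0.073 82.84199953079224
```

View pics/w3.png

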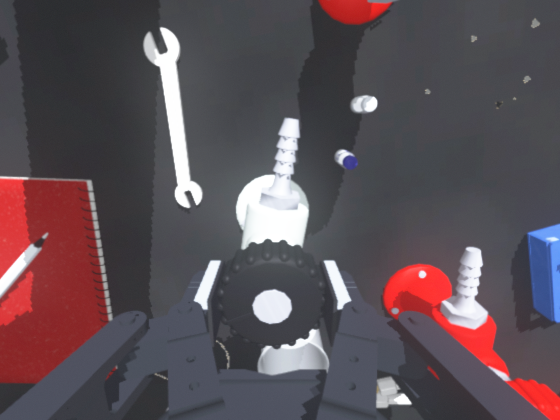

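The pads still hold the wheel at (270,300), the torque is low, and the total turn is about 1.05 rad, so it's loose. From here I'll feel forward gently.

>>> send_rows(
  moves=[0,0,0,0,0,-0.4,1,0,0,0,0,0,-0.4,1,0,0,0,0,0,-0.4,1],
)

```text
time: 7.52
ee_pos: [0.5359, 0.0956, 0.1074]
tcp_rot: [-179.9, 0.2, 159.6]
wrist_force: [2.4, -6.0, 5.8]
opening: 0.0473
grasp_force: 82.9
```

```bash
python3 s.py
```

```text
7.525 q6 30.62 yaw 159.57 T [-1.554 -0.254  0.09 ] F [ 2.4 -6.   5.8] e -0.7 82.93403148651123
```

>>> send_rows(
  moves=[0,0,0,0,0,-0.4,1,0,0,0,0,0,-0.4,1,0,0,0,0,0,-0.2,1,0,0,0,0,0,0,1],
)

```text
time: 8.02
ee_pos: [0.5358, 0.0955, 0.1074]
tcp_rot: [-180.0, 0.2, 151.1]
wrist_force: [2.0, -5.9, 5.9]
opening: 0.048
grasp_force: 82.9
```

```bash
python3 s.py
```

```text
8.025 q6 39.14 yaw 151.05 T [-1.622 -0.11  -0.069] F [ 2.  -5.9  5.9] e 0.136 82.93457508087158
```

>>> send_rows(
  moves=[0,0,0,0,0,-0.4,1,0,0,0,0,0,-0.4,1,0,0,0,0,0,-0.2,1,0,0,0,0,0,0,1],
)

```text
time: 8.52
ee_pos: [0.5357, 0.0954, 0.1074]
tcp_rot: [-180.0, 0.2, 142.5]
wrist_force: [1.7, -7.2, 6.2]
opening: 0.0478
grasp_force: 83.0
```

```bash
cat > a.py <<'E'
from h import *
L=[]
for i in range(6):
    o=bot.get_obs();L.append([o['torque'][2],o['joint_efforts'][5],*o['wrist_force'][:2],o['q'][5],o['q'][0]]);bot.camera('top')
L=np.array(L);print(o['time'],'mean',L.mean(0).round(3),'sd',L.std(0).round(3),L[:,0].round(2))
E
python3 a.py
```

```text
8.775 mean [-6.6000e-02 -1.1000e-02  1.6190e+00 -6.6090e+00  4.7712e+01  1.0181e+01] sd [0.03  0.069 0.401 0.429 0.009 0.001] [-0.07 -0.03 -0.12 -0.06 -0.08 -0.03]
```

>>> send_rows(
  moves=[0,0,0,0,0,-0.4,1,0,0,0,0,0,-0.4,1,0,0,0,0,0,-0.2,1,0,0,0,0,0,0,1],
)

```text
time: 9.32
ee_pos: [0.5357, 0.0953, 0.1074]
tcp_rot: [-180.0, 0.2, 133.9]
wrist_force: [1.1, -7.7, 5.9]
opening: 0.0479
grasp_force: 83.0
```

```bash
python3 a.py
```

```text
9.575 mean [-8.8000e-02 -1.1000e-02  1.2150e+00 -7.5370e+00  5.6307e+01  1.0178e+01] sd [0.017 0.069 0.293 0.406 0.009 0.002] [-0.12 -0.07 -0.08 -0.08 -0.08 -0.1 ]
```

>>> send_rows(
  moves=[0,0,0,0,0,-0.4,1,0,0,0,0,0,-0.4,1,0,0,0,0,0,-0.2,1,0,0,0,0,0,0,1],
)

```text
time: 10.12
ee_pos: [0.5356, 0.0953, 0.1074]
tcp_rot: [180.0, 0.2, 125.3]
wrist_force: [1.8, -8.3, 7.5]
opening: 0.0472
grasp_force: 83.0
```

```bash
python3 a.py
```

```text
10.375 mean [-5.0000e-02 -1.2000e-02  1.0840e+00 -7.8880e+00  6.4901e+01  1.0176e+01] sd [0.038 0.069 0.366 0.228 0.009 0.001] [-0.1  -0.07 -0.04 -0.07 -0.04  0.02]
```

>>> send_rows(
  moves=[0,0,0,0,0,-0.4,1,0,0,0,0,0,-0.4,1,0,0,0,0,0,-0.2,1,0,0,0,0,0,0,1],
)

```text
time: 10.92
ee_pos: [0.5355, 0.0953, 0.1074]
tcp_rot: [180.0, 0.2, 116.7]
wrist_force: [0.9, -7.8, 7.4]
opening: 0.0475
grasp_force: 83.1
```

```bash
python3 a.py
```

```text
11.175 mean [-6.4000e-02 -1.2000e-02  6.8500e-01 -8.2230e+00  7.3496e+01  1.0174e+01] sd [0.029 0.069 0.353 0.529 0.009 0.001] [-0.05 -0.11 -0.07 -0.1  -0.02 -0.05]
```

>>> send_rows(
  moves=[0,0,0,0,0,-0.4,1,0,0,0,0,0,-0.4,1,0,0,0,0,0,-0.2,1,0,0,0,0,0,0,1],
)

```text
time: 11.72
ee_pos: [0.5354, 0.0952, 0.1074]
tcp_rot: [180.0, 0.2, 108.1]
wrist_force: [1.3, -7.3, 7.6]
opening: 0.0478
grasp_force: 83.1
```

```bash
python3 a.py
```

```text
11.975 mean [-6.6000e-02 -1.3000e-02  3.6900e-01 -8.3880e+00  8.2089e+01  1.0172e+01] sd [0.015 0.069 0.43  0.664 0.008 0.001] [-0.08 -0.04 -0.08 -0.07 -0.06 -0.07]
```

Angle is about 2.13 rad and the needle hasn't met the seat yet.

>>> send_rows(
  moves=[0,0,0,0,0,-0.4,1,0,0,0,0,0,-0.4,1,0,0,0,0,0,-0.2,1,0,0,0,0,0,0,1],
)

```text
time: 12.52
ee_pos: [0.5353, 0.0952, 0.1074]
tcp_rot: [180.0, 0.2, 99.5]
wrist_force: [-0.0, -9.2, 7.9]
opening: 0.0476
grasp_force: 83.1
```

```bash
python3 a.py
```

```text
12.775 mean [-5.0000e-02 -1.3000e-02 -2.0400e-01 -9.2700e+00  9.0683e+01  1.0170e+01] sd [0.03  0.069 0.464 0.304 0.009 0.001] [-0.02 -0.1  -0.07 -0.04 -0.06 -0.02]
```

>>> send_rows(
  moves=[0,0,0,0,0,-0.4,1,0,0,0,0,0,-0.4,1,0,0,0,0,0,-0.2,1,0,0,0,0,0,0,1],
)

```text
time: 13.32
ee_pos: [0.5352, 0.0952, 0.1074]
tcp_rot: [179.9, 0.2, 90.9]
wrist_force: [-1.0, -8.7, 7.6]
opening: 0.0478
grasp_force: 83.2
```

```bash
python3 a.py
```

```text
13.575 mean [-3.9000e-02  1.0000e-03 -7.8900e-01 -9.2230e+00  9.9278e+01  1.0170e+01] sd [0.024 0.069 0.435 0.457 0.009 0.001] [ 0.   -0.07 -0.04 -0.06 -0.05 -0.02]
```

>>> send_rows(
  moves=[0,0,0,0,0,-0.3,1,0,0,0,0,0,-0.3,1,0,0,0,0,0,-0.1,1,0,0,0,0,0,0,1],
)

```text
time: 14.12
ee_pos: [0.5351, 0.0952, 0.1073]
tcp_rot: [179.9, 0.1, 84.9]
wrist_force: [-1.4, -9.2, 7.7]
opening: 0.0475
grasp_force: 83.2
```

```bash
python3 a.py
```

```text
14.375 mean [ 4.70000e-02  6.20000e-02 -1.07600e+00 -9.54900e+00  1.05284e+02
  1.01680e+01] sd [0.022 0.034 0.394 0.248 0.004 0.001] [0.06 0.02 0.07 0.03 0.07 0.02]
```

The torque is rising: the needle has met the seat, with about 0.08–0.1 N m on it. I'll nip it up in steps.

>>> send_rows(
  moves=[0,0,0,0,0,-0.3,1,0,0,0,0,0,-0.3,1,0,0,0,0,0,-0.4,1,0,0,0,0,0,0,1],
)

```text
time: 14.92
ee_pos: [0.5351, 0.0952, 0.1074]
tcp_rot: [179.9, 0.1, 76.3]
wrist_force: [-2.5, -9.9, 8.8]
opening: 0.0479
grasp_force: 83.2
```

```bash
python3 a.py
```

```text
15.175 mean [  0.175   0.256  -1.687 -10.01  113.876  10.166] sd [0.021 0.136 0.502 0.368 0.017 0.001] [0.17 0.21 0.14 0.19 0.16 0.18]
```

>>> send_rows(
  moves=[0,0,0,0,0,-0.3,1,0,0,0,0,0,-0.3,1,0,0,0,0,0,-0.2,1,0,0,0,0,0,0,1],
)

```text
time: 15.72
ee_pos: [0.535, 0.0951, 0.1074]
tcp_rot: [179.9, 0.1, 69.4]
wrist_force: [-2.0, -10.3, 9.3]
opening: 0.0479
grasp_force: 83.3
```

```bash
python3 a.py
```

```text
15.975 mean [  0.284   0.32   -1.813 -10.27  120.739  10.167] sd [0.015 0.068 0.579 0.262 0.008 0.001] [0.26 0.28 0.31 0.28 0.28 0.3 ]
```

About 0.34 N m, which is snug. Now release and lift away.

>>> send_rows(
  moves=[0,0,0,0,0,0,-1,0,0,0,0,0,0,-1,0,0,0,0,0,0,-1,0,0,0,0,0,0,-1,0,0,0,0,0,0,-1,0,0,0,0,0,0,-1,0,0,0,0,0,0,-1,0,0,0,0,0,0,-1],
)

```text
time: 17.02
ee_pos: [0.535, 0.0967, 0.1063]
tcp_rot: [180.0, -0.0, 69.5]
wrist_force: [-0.2, 0.9, -0.2]
opening: 0.0852
grasp_force: 0.0
```

>>> send_rows(
  moves=[0,0,0.4,0,0,0,-1,0,0,0.8,0,0,0,-1,0,0,1,0,0,0,-1,0,0,1,0,0,0,-1,0,0,1,0,0,0,-1,0,0,0.6,0,0,0,-1,0,0,0,0,0,0,-1,0,0,0,0,0,0,-1],
)

```text
time: 18.02
ee_pos: [0.5348, 0.0966, 0.2253]
tcp_rot: [-179.9, 0.0, 69.5]
wrist_force: [-0.8, 0.0, -0.0]
opening: 0.0855
grasp_force: 0.0
```

Run:
```python
from s import *
snap('wrist','w4.png')
```

```text
18.025 q6 120.76 yaw 69.49 T [-0.044 -0.049 -0.041] F [-0.8  0.  -0. ] e -0.0 0.0
```

View pics/w4.png

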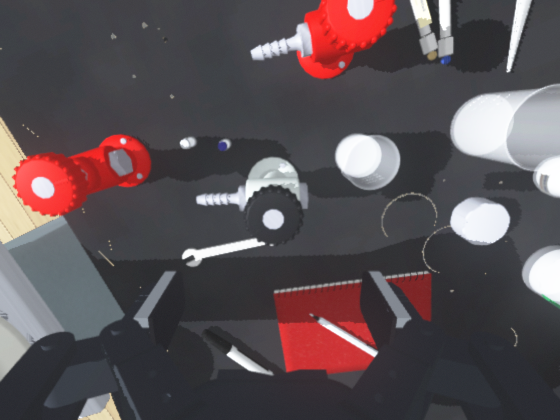

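The gripper is clear of the tap. The wheel at (272,215), the vials at (188,143) and (224,145) and the beaker at (368,160) all stand where they were. Free torque reads −0.04, which confirms the bias I allowed for. Handing in.

```bash
python3 -c "
from workcell import bot
print(bot.job_done())"
```

```text
the job is handed in; nothing more can be done
None
```

I broke the wheel loose, turned it down to the seat, nipped it up to about 0.34 N m and let go; nothing round the tap looks moved, and the job is handed in with no verdict shown.

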